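# Lock the sign post into the counter's accessory rail

### The job

Take the sign post out of its wooden block, put its foot lengthwise into the slot of the accessory rail, slide it along to the stop lug and gently press it down against the spring into the seat there. Twist it a quarter turn while it is down and let go, so that it clicks up and stays locked upright crosswise to the rail. Never force it, and leave the other things on the counter alone.

Things in the scene. Friction and masses are not known exactly. Their poses are not given: they have to be found in the camera images.
- post: Loose upright sign post, 0.11 to 0.19 kg, 83 mm tall. Origin: centre of its foot's underside; z up. Foot: steel T-head 13 mm (its x) by 26 mm (its y), 8 mm high, lowest 3 mm tapered to 10 x 22. Round neck of 11 mm diameter from 8 to 30 mm. Black grip 20 mm (x) by 30 mm (y) from 30 to 66 mm; steel clip above. Half a turn about z makes no difference.
- post_grip (a point): Where to grasp the post from above, across its x faces (20 mm apart): on its axis, 50 mm above the foot's underside, same axes as the post.
- block: Fixed wooden parking block 70 x 70 x 50 mm, origin at the centre of its underside. The post stands in its central pocket (14 mm deep, 16.5 x 29.5 mm; the post's underside is at height 36 mm); lift it straight out. An open cash drawer's front, 93 mm high, stands at x = 0.487 m, 72 mm or more behind the post's axis.
- rail: Fixed aluminium rail, 48 mm (its x) by 290 mm (its y), 40 mm high; origin at the centre of its underside; z up, +y to the robot's left. A slot 15.5 mm wide runs along its y in the top, open from y = -72 to 72 mm. The slot's lips (z 34 to 40 mm) overhang a hollow 34 mm wide, filled by a runway floor at z = 34 mm except at the seat. Keep its total load on rail, lug and spring under 30 N.
- slot_start (a point): Point on the rail's slot line at y = -54 mm, height z = 36 mm; rail axes. A good place to put the foot in lengthwise (underside at this point, 2 mm above the runway floor); from here slide along the rail's +y. On the runway the foot can neither sink nor turn.
- slot_mid (a point): Mid-slot at the rail's top (y = 0, z = 40 mm). The seat's place is not measured: its centre is at rail y = -20 to +40 mm, to be felt. It is a pocket 31 mm long in the runway; its +y wall continues up as a stop lug, 14 x 12 mm, top at z = 42.5 mm. Sliding to +y, the foot's end meets the lug with the foot's centre 2.5 mm past the seat's centre: back off 2.5 mm, then press.
- slot_end (a point): +y end of the slot's opening (y = 72, z = 40 mm). On the seat's spring: plate top at z = 28 mm, yields 12 mm, 5 N to start plus 0.8 N per mm, then solid. With the foot's underside below z = 22 mm (17 to 20 is good, about 12 N) the post turns either way. After 90 degrees, let go: the spring lifts it to underside z = 26 mm between keepers, crosswise and locked.
- stamp: Bystander: wooden hand stamp, 45 x 30 x 70 mm, standing loose in front of the rail. Origin: centre of its underside.
- pen: Bystander: loose ball pen lying near the counter's front edge, 10 x 140 x 12 mm, length along its y. Origin: under its middle.
- price_card: Bystander: loose folded dark card, a tent 85 x 49 x 54 mm, between block and rail. Origin: centre of its underside.
- sticker_roll: Bystander: loose roll of stickers lying flat, diameter 73 mm, 30 mm high, right of the stamp. Origin: centre of its underside.
- tamper: Bystander: coffee tamper standing loose behind the rail, diameter 58 mm, 95 mm tall. Origin: centre of its underside.
Mind the look-alikes: they are no part of the job. What is meant by the post is not blue or yellow, and is the smaller of those in its own colour.

How it is judged:
On the way:
1. the post's foot is in the slot, lengthwise (z of post in the frame of rail below 0.0385 m and x of post in the frame of rail between -0.005 and 0.005 m and y of post in the frame of rail between -0.07 and 0.07 m and angle between the y axis of post and the y axis of rail, either way round below 0.25 rad), for 0.1 s.
At the end, for the whole second after the job is handed in: the post is locked in the rail's seat: its foot crosswise to the slot (within 0.22 rad), lifted by the spring to its locked height (underside 23.5 to 29 mm above the counter), within 5 mm of the slot's middle line, upright within 0.1 rad and at rest (z of post in the frame of rail between 0.0235 and 0.029 m and x of post in the frame of rail between -0.005 and 0.005 m and angle between the y axis of post and the x axis of rail, either way round below 0.22 rad and angle between post's own z axis and vertical below 0.1 rad and linear speed of post below 0.01 m/s); the robot touches nothing.
It fails at once if the post is forced: it bears on the rail and on what is in it with over 30 N (contact force between post and rail above 30 N).
It fails at once if a bystander is shifted by over 20 mm (distance of any of stamp, pen, price_card, sticker_roll, tamper from where it was at the start of the episode above 0.02 m).
It also fails if it takes over 51 s, if anything falls off the work surface, if the arm or the gripper's body presses on something with over 40 N, if the wrist force passes 120 N, or if a joint passes its speed limit or range.

### The arm

A 6-joint arm with a two-finger parallel gripper is mounted at the origin on a cart in front of the work surface, level with it; the furniture and walls round the work are solid. World frame = base frame: x ahead of the robot, y to its left, z up, the work surface at z = 0. Lengths are in m, angles in rad, forces in N, time in s.
With the tool pointing down it reaches from about 0.35 to 0.85 m from the base axis. Payload 8.1 kg.
Tool frame: the origin (TCP) lies midway between the tips of the shut fingers; the grasp point (between the pads) lies 19 mm behind it (manip.grip_point_offset is the distance from the TCP to the grasp point, in m); z points along the fingers, y is the line along which they close (so a half turn about z gives the same grasp; the last joint's range is limited). The gripper opens to 93 mm and grips with 3 to 60 N. Pads are 15 mm wide; open, the fingers measure 128 mm over their backs; the gripper's body (75 mm by 188 mm) begins 65 mm behind the grasp point.
Start: joints at [-1.406, 0.13, 1.488, -0, 1.523, -0.085], TCP at [0.148, -0.581, 0.219] pointing down, gripper open.
Joint ranges: [-2.96, 2.96], [-0.89, 2.26], [0.02, 2.5], [-1.34, 4.48], [0, 2.73], [-2.66, 2.66]. Speed limits (rad/s): [2.39, 2.39, 2.79, 3.14, 3.14, 3.14].

### API

Orientations are given as a 3x3 rotation matrix whose columns are the frame's x, y, z axes.
In Python, from bench import manip gives the robot as it stands.
- The arm moves only by the tool send_rows, never from a script. Its argument "plan" is a list of rows, each a list of 2 entries, a list of its own where there are three numbers: the shift along the tool's x, y, z in cm, then the turn, a rotation vector about the tool's x, y, z in rad. A call has 1 to 12 rows; each row is the pose to reach, as a shift and turn from the pose commanded when the call began, along the tool's axes at that moment; what a row does not reach only later rows make up. A row lasts 1/12 s, in which the tool goes at most 41.7 mm and 7.16 degrees, less where a joint would pass 70% of its speed; a pose out of reach is approached as far as the arm can. A call with a gripper value outside its range is refused whole. "claw" is the finger opening in cm, from 0 to 9.3, set as the call begins (left out, the last holds). The fingers move at their own pace and stop on an object; the grip force is fixed at half the most. Time passes only in rows, so rows that repeat a pose let the fingers close. It gives the time, the measured TCP pose, the force, the opening and the grip force at its end, in the units of the state.
- manip.observe(): the state, without advancing time (a new reading comes with each control period).
- manip.camera(name): name is "scene" or "top"; returns the picture (420x560x3 uint8, blue, green, red); there is no depth.
- manip.camera_params(name): a dict with "mtx" (3x3 intrinsics, pixels), "dist" ([k1, k2, p1, p2, k3] as OpenCV has them; the pictures are not rectified), "rvec" (rotation vector, rad) and "tvec" (3), from world to camera coordinates, as OpenCV has them. Camera axes: x right, y down, z forward; pixel columns grow to the right and rows downward; lengths in m; the calibration is good to about 2 mm. A picture is of the moment at which its call begins. camera_params takes no time and is no camera call.
- manip.job_done(): hands the job in; it is judged then, once.
The state is a dict: "time_s": time; "joint_positions": joint angles; "qvel": joint speeds; "tau": joint torques, N m; "tcp_pos": TCP position; "eef_rot": TCP orientation; "force": force on the tool from outside, world axes, zero at the start; "ft_torque": the same for the moment, N m; "gripper_width": finger opening in m; "grasp_force": force on a finger pad.
Only numpy, scipy, OpenCV 4.12 (cv2) and the standard library are available. Lean on these libraries where they do the work, as an engineer would, in place of code of your own. Each camera call takes 0.05 s, during which the arm holds its last target. There are 200 camera calls.

## Working session

There is one attempt and no reset: what is moved stays moved. The work goes in short steps, Python scripts to look and compute and a tool call to move; the robot and the scene stay as the last step left them, time stands still between calls to the robot, and variables do not carry over. Pictures are saved under pics/ and viewed, at most 10 in all, crops included, and the job is handed in when it is done.

Besides the shell and the picture viewer there is one more tool, called as name([rows], argument=value, ...), one row to a line, values as JSON. send_rows: Moves the arm, as the interface text tells. Its arguments: {"type":"object","properties":{"plan":{"type":"array"},"claw":{"type":"number"}},"required":["plan"]}

```bash
mkdir -p pics
python3 - <<'E'
from bench import manip
import cv2
for n in("scene","top"):
    cv2.imwrite(f"pics/{n}0.png",manip.camera(n)); p=manip.camera_params(n); print(n,{k:__import__('numpy').round(v,4).tolist() for k,v in p.items()})
o=manip.observe();print(o["time_s"],o["tcp_pos"],o["eef_rot"],o["force"])
E
```

```text
scene {'mtx': [[544.8136, 0.0, 282.193], [0.0, 544.8136, 212.2496], [0.0, 0.0, 1.0]], 'dist': [-0.1193, 0.0, 0.0, 0.0, 0.0], 'rvec': [1.2165, -2.0294, 1.1161], 'tvec': [0.3472, 0.3095, 1.1642]}
top {'mtx': [[412.7068, 0.0, 275.5623], [0.0, 412.7068, 215.9041], [0.0, 0.0, 1.0]], 'dist': [0.0395, 0.0, 0.0, 0.0, 0.0], 'rvec': [2.1282, -2.0619, 0.2386], 'tvec': [0.0721, 0.5854, 1.3327]}
0.1 [ 0.14826562 -0.58084012  0.21767366] [[ 9.68956791e-01  2.47229987e-01 -2.66826505e-04]
 [ 2.47230078e-01 -9.68955304e-01  1.70500038e-03]
 [ 1.62984264e-04 -1.71803923e-03 -9.99998511e-01]] [ 0.99308425  0.21887667 -0.51567797]
```

View pics/scene0.png

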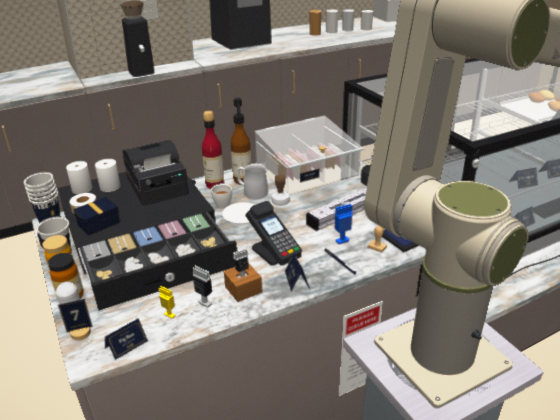

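View pics/top0.png

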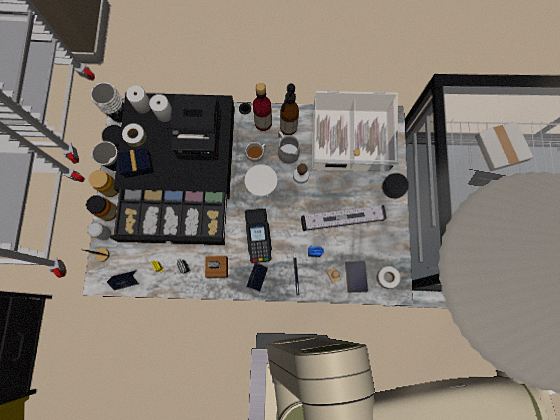

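The scene picture shows sign-post look-alikes: yellow (167,302), large dark one (203,285), one in the block (241,265) and blue (343,222). In the top view the block is at (216,267) and the rail at (345,217). The post standing in the block should be the one meant: it isn't blue or yellow, and it is smaller than the dark one beside it. I'll confirm in a crop.

Run:
```python
import cv2,numpy as np
a=cv2.imread("pics/scene0.png")[235:325,140:290];b=cv2.imread("pics/top0.png")[185:305,130:430]
a=cv2.resize(a,(400,240),interpolation=cv2.INTER_CUBIC);t=cv2.imread("pics/top0.png")[240:300,130:230]
a2=cv2.resize(t,(400,240),interpolation=cv2.INTER_CUBIC)
b=cv2.resize(b,(800,320),interpolation=cv2.INTER_CUBIC)
cv2.imwrite("pics/crop1.png",np.vstack([np.hstack([a,a2]),b]))
```

```text
(no output)
```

View pics/crop1.png

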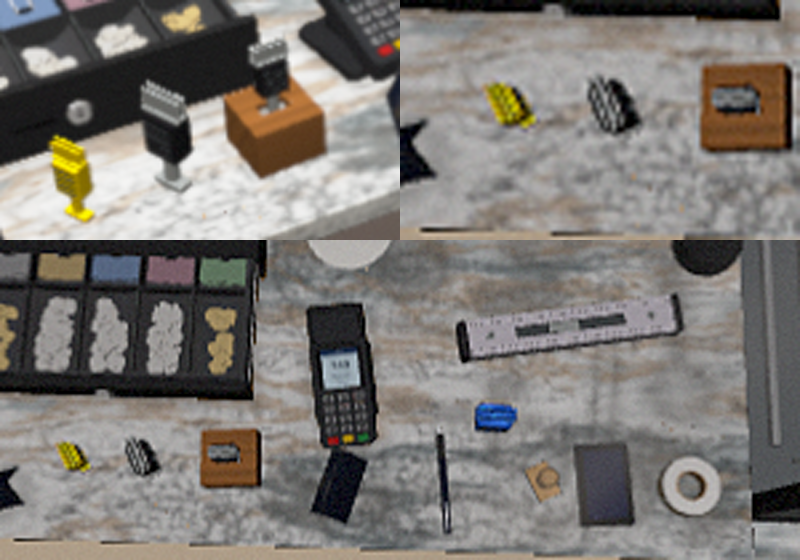

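The crop shows the block's post (steel clip, black grip) at about scene (241,265), clearly smaller than the free dark post at (203,285). Yellow and blue are excluded. So the post in the block is the target. Next: measurements.

```bash
cat > h.py <<'E'
from bench import manip
import cv2,numpy as np
from scipy.spatial.transform import Rotation as R
P={n:{k:np.array(v,float) for k,v in manip.camera_params(n).items()} for n in("scene","top")}
def cast(n,px,z):
    p=P[n];u=cv2.undistortPoints(np.array(px,float).reshape(-1,1,2),p["mtx"],p["dist"]).reshape(-1,2)
    M=cv2.Rodrigues(p["rvec"])[0];c=-M.T@p["tvec"].ravel();d=np.c_[u,np.ones(len(u))]@M
    return c+d*((z-c[2])/d[:,2])[:,None]
def proj(n,X):
    p=P[n];return cv2.projectPoints(np.array(X,float).reshape(-1,1,3),p["rvec"],p["tvec"],p["mtx"],p["dist"])[0].reshape(-1,2)
def mask(im,lo,hi,roi,hsv=True):
    x0,y0,x1,y1=roi;m=np.zeros(im.shape[:2],np.uint8);s=cv2.cvtColor(im,cv2.COLOR_BGR2HSV) if hsv else im
    m[y0:y1,x0:x1]=cv2.inRange(s,lo,hi)[y0:y1,x0:x1];return m
def biggest(m):return max(cv2.findContours(m,cv2.RETR_EXTERNAL,cv2.CHAIN_APPROX_NONE)[0],key=cv2.contourArea)
def goto(pos,rot):  # TCP target -> shift cm, turn in tool axes
    o=manip.observe();E=np.array(o["eef_rot"])
    return (E.T@(np.array(pos)-o["tcp_pos"])*100).round(2),R.from_matrix(E.T@rot).as_rotvec().round(4)
def down(yaw): # tool z down, tool y along world angle yaw
    y=np.array([np.cos(yaw),np.sin(yaw),0]);z=np.array([0,0,-1.]);return np.c_[np.cross(y,z),y,z]
E
python3 - <<'E'
from h import *
t=cv2.imread("pics/top0.png");s=cv2.imread("pics/scene0.png")
def rect(w):
    (c,sz,a)=cv2.minAreaRect((w[:,:2]*1000).astype(np.float32));return np.round(c,1),np.round(sz,1),round(a,2)
m=mask(t,(5,90,60),(20,255,255),(200,250,232,282));c=biggest(m);print("block top",cv2.boundingRect(c),rect(cast("top",c,.05)))
h=t[267,216];print(cv2.cvtColor(t,cv2.COLOR_BGR2HSV)[[260,205+0,217,215,217],[210,310,310,345,332]])
# post grip seen from above (non-brown inside block)
b=cv2.boundingRect(c);hull=np.zeros_like(m);cv2.drawContours(hull,[cv2.convexHull(c)],-1,255,-1)
inn=cv2.bitwise_and(cv2.erode(hull,np.ones((3,3))),cv2.bitwise_not(m));q=biggest(inn);print("post in top",cv2.boundingRect(q),rect(cast("top",q,.119)),rect(cast("top",q,.1)))
# scene block: brown region lower corner etc
m=mask(s,(5,110,40),(20,255,255),(215,245,270,305));c=biggest(m);ap=cv2.approxPolyDP(cv2.convexHull(c),2.5,True)[:,0];print("scene block",ap.tolist(),(cast("scene",ap,.05)*1000).round().tolist())
# rail: purple-ish bright
g=cv2.cvtColor(t,cv2.COLOR_BGR2HSV)
for y in (209,212,215,217,220,223):print(y,[tuple(int(v) for v in g[y,x]) for x in (312,318,340,345,375)])
for i in(300,303,308):print([tuple(map(int,g[y,i])) for y in range(210,236,3)])
E
```

```text
block top (205, 256, 21, 22) (array([408. , 287.6]), array([70.8, 67. ]), 3.51)
[[ 13 166 123]
 [ 14  28 118]
 [163  12 143]
 [120   2 117]
 [102  24  54]]
post in top (208, 261, 12, 8) (array([405.6, 282.1]), array([22.6, 34.9]), 3.71) (array([407.7, 285.1]), array([22.9, 35.4]), 3.71)
scene block [[249, 264], [260, 276], [261, 291], [237, 300], [226, 287], [224, 271]] [[440.0, 256.0, 50.0], [383.0, 252.0, 50.0], [331.0, 275.0, 50.0], [328.0, 338.0, 50.0], [384.0, 342.0, 50.0], [444.0, 322.0, 50.0]]
209 [(10, 7, 114), (38, 8, 123), (18, 11, 120), (20, 28, 135), (137, 14, 161)]
212 [(23, 19, 123), (26, 15, 118), (143, 8, 131), (159, 16, 162), (129, 13, 142)]
215 [(143, 13, 177), (154, 11, 169), (120, 8, 135), (120, 2, 117), (145, 10, 157)]
217 [(153, 18, 159), (139, 18, 160), (60, 2, 131), (70, 6, 130), (143, 7, 150)]
220 [(150, 3, 155), (146, 13, 160), (160, 10, 150), (133, 11, 164), (158, 14, 73)]
223 [(154, 11, 160), (147, 16, 157), (129, 10, 172), (140, 12, 123), (16, 43, 143)]
[(19, 16, 129), (6, 8, 156), (15, 9, 162), (13, 37, 144), (10, 27, 143), (12, 42, 157), (17, 23, 153), (15, 4, 140), (60, 6, 169)]
[(16, 25, 130), (8, 6, 165), (159, 158, 21), (0, 21, 37), (120, 10, 49), (30, 16, 32), (60, 255, 1), (30, 6, 127), (15, 3, 171)]
[(12, 37, 124), (8, 7, 148), (146, 14, 131), (146, 11, 157), (156, 8, 160), (150, 11, 161), (145, 13, 118), (9, 12, 150), (120, 2, 154)]
```

Run:
```python
from h import *
t=cv2.imread("pics/top0.png")
def rect(w):
    (c,sz,a)=cv2.minAreaRect((w[:,:2]*1000).astype(np.float32));return np.round(c,1),np.round(sz,1),round(a,2)
roi=(298,198,392,236)
m=mask(t,(118,3,100),(172,40,255),roi);m=cv2.morphologyEx(cv2.morphologyEx(m,cv2.MORPH_CLOSE,np.ones((3,3))),cv2.MORPH_OPEN,np.ones((5,5)))
c=biggest(m);print("rail",cv2.boundingRect(c),rect(cast("top",c,.04)))
d=mask(t,(0,0,0),(180,255,80),roi)
for q in cv2.findContours(d,cv2.RETR_EXTERNAL,cv2.CHAIN_APPROX_NONE)[0]:
    if cv2.contourArea(q)>4:print(cv2.boundingRect(q),rect(cast("top",q,.04)))
cr=t[195:240,295:395];v=np.hstack([cv2.resize(cr,(800,360),interpolation=cv2.INTER_CUBIC)])
mm=cv2.resize(m[195:240,295:395],(400,180));dd=cv2.resize(d[195:240,295:395],(400,180))
cv2.imwrite("pics/rail.png",np.vstack([v,cv2.cvtColor(np.hstack([mm,dd]),cv2.COLOR_GRAY2BGR)]))
```

```text
rail (305, 206, 78, 23) (array([ 594.7, -145. ]), array([ 51.1, 268.6]), 9.41)
(323, 216, 13, 5) (array([586.5, -94.9]), array([11.8, 42.2]), 9.1)
(347, 213, 18, 5) (array([ 600.9, -185. ]), array([11. , 59.3]), 9.1)
(301, 205, 85, 26) (array([ 590.9, -142.6]), array([ 53.9, 293.7]), 9.2)
```

View pics/rail.png

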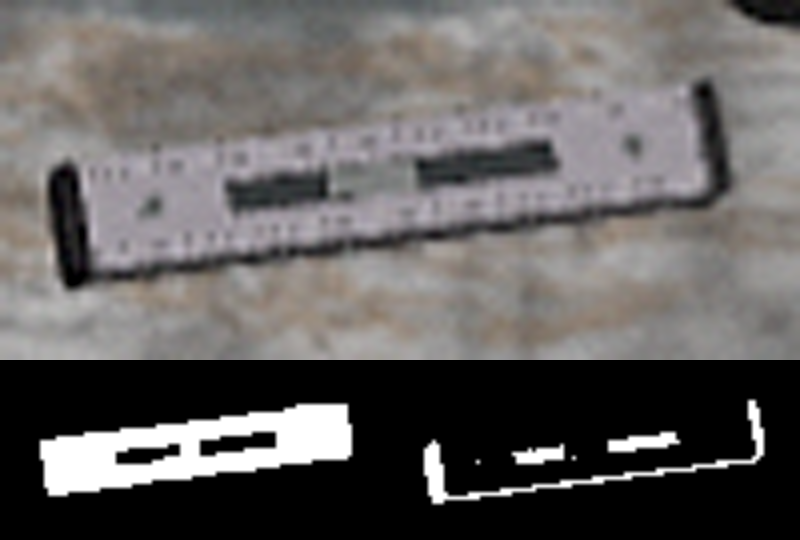

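The rail crop shows the slot running from about (323,219) to (365,215) in the top image, with a brighter seat/lug zone between the dark parts. The slot length measures 145 mm against 144, and the rail centre is (0.594,-0.144) with a yaw of about 0.16. Block and post are at (0.409,0.2875) with a yaw of about 0.064. The block measures 67–71 mm against 70. Next I work out the approach numbers.

Run:
```python
from h import *
print(goto((.45,-.15,.22),down(.064)),goto((.409,.2875,.2),down(.064)))
```

```text
(array([ 39.89, -34.29,  -0.17]), array([-1.300e-03, -1.300e-03, -1.385e+00])) (array([ 46.73, -77.69,   1.91]), array([-1.300e-03, -1.300e-03, -1.385e+00]))
```

send_rows([
  [[39.9, -34.3, -0.2], [0, 0, -1.385]],
  [[39.9, -34.3, -0.2], [0, 0, -1.385]],
  [[39.9, -34.3, -0.2], [0, 0, -1.385]],
  [[39.9, -34.3, -0.2], [0, 0, -1.385]],
  [[39.9, -34.3, -0.2], [0, 0, -1.385]],
  [[39.9, -34.3, -0.2], [0, 0, -1.385]],
  [[39.9, -34.3, -0.2], [0, 0, -1.385]],
  [[39.9, -34.3, -0.2], [0, 0, -1.385]],
  [[39.9, -34.3, -0.2], [0, 0, -1.385]],
  [[39.9, -34.3, -0.2], [0, 0, -1.385]],
  [[39.9, -34.3, -0.2], [0, 0, -1.385]],
  [[39.9, -34.3, -0.2], [0, 0, -1.385]],
], claw=5)

```text
time_s: 1.1
tcp_pos: [0.4357, -0.1698, 0.2204]
eef_rot: [[-0.072, 0.997, -0.0], [0.997, 0.072, -0.0], [-0.0, -0.0, -1.0]]
force: [0.6, -0.9, 0.7]
gripper_width: 0.05
grasp_force: 0.0
```

Run:
```python
from h import *
o=manip.observe();print(o["time_s"],o["tcp_pos"],o["eef_rot"],o["force"],o["gripper_width"],o["joint_positions"])
print(goto((.45,-.05,.22),down(.064)),goto((.409,.2875,.2),down(.064)))
```

```text
1.1 [ 0.43570433 -0.1697876   0.22038863] [[-7.20499967e-02  9.97401020e-01 -5.16935029e-05]
 [ 9.97401021e-01  7.20499950e-02 -3.38607827e-05]
 [-3.00482626e-05 -5.39988219e-05 -9.99999998e-01]] [ 0.64021825 -0.88573449  0.73107301] 0.050017392976087816 [-4.81250299e-01 -2.36134472e-01  1.83863586e+00 -5.39701339e-05
  1.53912141e+00 -5.53361069e-01]
(array([11.84,  2.29,  0.04]), array([-0.0001,  0.    ,  0.0081])) (array([45.8 ,  0.63,  2.04]), array([-0.0001,  0.    ,  0.0081]))
```

send_rows([
  [[45, 0, 2], [0, 0, 0]],
  [[45, 0, 2], [0, 0, 0]],
  [[45, 0, 2], [0, 0, 0]],
  [[45, 0, 2], [0, 0, 0]],
  [[45, 0, 2], [0, 0, 0]],
  [[45, 0, 2], [0, 0, 0]],
  [[45, 0, 2], [0, 0, 0]],
  [[45, 0, 2], [0, 0, 0]],
  [[45, 0, 2], [0, 0, 0]],
  [[45, 0, 2], [0, 0, 0]],
  [[45, 0, 2], [0, 0, 0]],
  [[45, 0, 2], [0, 0, 0]],
])

```text
time_s: 2.1
tcp_pos: [0.4046, 0.2822, 0.1996]
eef_rot: [[-0.069, 0.998, -0.002], [0.998, 0.069, 0.002], [0.002, -0.002, -1.0]]
force: [0.2, -0.2, 0.2]
gripper_width: 0.0502
grasp_force: 0.0
```

Run:
```python
from h import *
im=manip.camera("top");cv2.imwrite("pics/top1.png",im);cv2.imwrite("pics/scene1.png",manip.camera("scene"))
o=manip.observe();print(o["time_s"],o["tcp_pos"],o["qvel"].round(3))
print(goto((.409,.2875,.2),down(.064)))
```

```text
2.2 [0.40550349 0.27806412 0.19976446] [-0.046 -0.024  0.016 -0.009  0.007 -0.011]
(array([ 0.92,  0.41, -0.03]), array([-0.0015,  0.001 ,  0.0031]))
```

View pics/scene1.png

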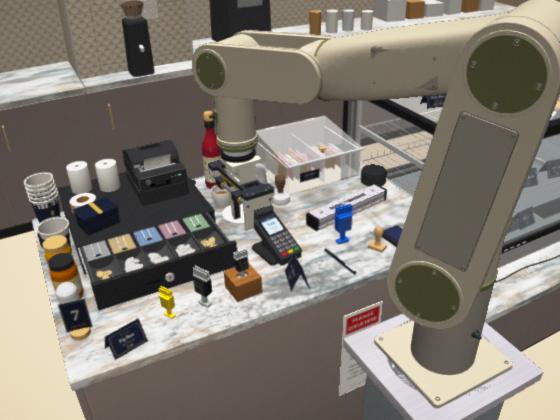

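The scene picture shows the gripper hanging behind/above the block and the rail now uncovered at (347,207). I'll check the projection and cross-measure the post and rail in this view.

Run:
```python
from h import *
s=cv2.imread("pics/scene1.png");o=manip.observe();p=o["tcp_pos"]
print("tcp px",proj("scene",[p]),proj("top",[p]))
ax=np.array([.409,.2875]);print("post axis px top/grip/block",proj("scene",[[*ax,.119],[*ax,.066],[*ax,.05]]))
a=.161;C=np.array([.5945,-.1445]);yr=np.array([-np.sin(a),np.cos(a)]);xr=np.array([np.cos(a),np.sin(a)])
pts=[[*(C+sx*.024*xr+sy*.145*yr),.04] for sx,sy in((-1,-1),(-1,1),(1,1),(1,-1))]+[[*(C+sx*.00775*xr+sy*.072*yr),.04] for sx,sy in((-1,-1),(-1,1),(1,1),(1,-1))]
q=proj("scene",pts);print(q.round(1).tolist())
e=cv2.resize(s[175:240,290:400],(800,472),interpolation=cv2.INTER_CUBIC)
k=800/110
def dot(u,v):cv2.circle(e,(int((u-290+.5)*k),int((v-175+.5)*k)),3,(0,0,255),-1)
for u,v in q:dot(u,v)
f=cv2.resize(s[245:305,215:275],(472,472),interpolation=cv2.INTER_CUBIC)[:,:]
for u,v in proj("scene",[[*ax,.119],[*ax,.066],[*ax,.05]]):cv2.circle(f,(int((u-214.5)*7.87),int((v-244.5)*7.87)),3,(0,0,255),-1)
cv2.imwrite("pics/chk.png",cv2.resize(np.hstack([e,f]),(800,297),interpolation=cv2.INTER_AREA))
```

```text
tcp px [[243.13030685 223.10224142]] [[210.83797412 261.57722584]]
post axis px top/grip/block [[240.87458622 251.80419746]
 [242.1817544  269.38440541]
 [242.56725804 274.54047386]]
[[387.3, 189.4], [316.5, 220.3], [306.0, 213.3], [376.4, 183.6], [367.0, 194.5], [331.9, 209.7], [328.5, 207.5], [363.5, 192.6]]
```

View pics/chk.png

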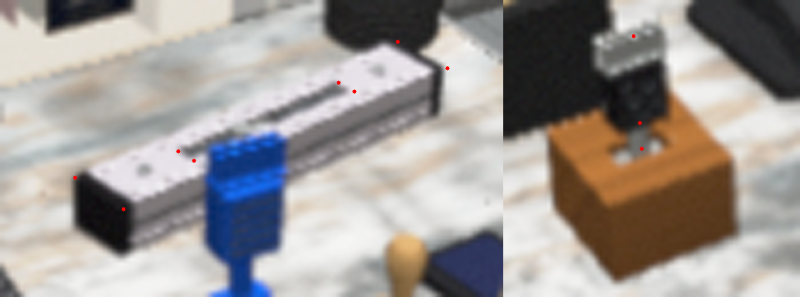

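send_rows([
  [[0.9, 0.4, 2], [-0.0015, 0.001, 0]],
  [[0.9, 0.4, 5], [-0.0015, 0.001, 0]],
  [[0.9, 0.4, 6], [-0.0015, 0.001, 0]],
  [[0.9, 0.4, 6], [-0.0015, 0.001, 0]],
  [[0.9, 0.4, 6], [-0.0015, 0.001, 0]],
])

```text
time_s: 2.62
tcp_pos: [0.4096, 0.2852, 0.1405]
eef_rot: [[-0.063, 0.998, 0.0], [0.998, 0.063, 0.0], [0.0, 0.0, -1.0]]
force: [0.7, 0.8, 1.6]
gripper_width: 0.0499
grasp_force: 0.0
```

Run:
```python
from h import *
o=manip.observe();print(o["time_s"],o["tcp_pos"],np.array(o["eef_rot"]).round(4).tolist(),o["qvel"].round(3))
print(goto((.409,.2875,.067),down(.064)))
```

```text
2.6167 [0.40960123 0.28523444 0.14045914] [[-0.0626, 0.998, 0.0001], [0.998, 0.0626, 0.0001], [0.0001, 0.0001, -1.0]] [ 0.005 -0.02  -0.038  0.003  0.001 -0.   ]
(array([ 0.23, -0.05,  7.35]), array([ 0.0001, -0.0001, -0.0014]))
```

send_rows([
  [[0.2, 0, 2.5], [0, 0, 0]],
  [[0.2, 0, 5], [0, 0, 0]],
  [[0.2, 0, 7], [0, 0, 0]],
  [[0.2, 0, 7.3], [0, 0, 0]],
  [[0.2, 0, 7.3], [0, 0, 0]],
  [[0.2, 0, 7.3], [0, 0, 0]],
])

```text
time_s: 3.12
tcp_pos: [0.411, 0.2889, 0.0696]
eef_rot: [[-0.064, 0.998, 0.003], [0.998, 0.064, 0.002], [0.002, 0.004, -1.0]]
force: [0.5, -0.0, 0.7]
gripper_width: 0.0498
grasp_force: 0.0
```

send_rows([
  [[0, 0, 0], [0, 0, 0]],
  [[0, 0, 0], [0, 0, 0]],
  [[0, 0, 0], [0, 0, 0]],
  [[0, 0, 0], [0, 0, 0]],
  [[0, 0, 0], [0, 0, 0]],
  [[0, 0, 0], [0, 0, 0]],
  [[0, 0, 0], [0, 0, 0]],
], claw=1)

```text
time_s: 3.7
tcp_pos: [0.41, 0.2887, 0.0679]
eef_rot: [[-0.064, 0.998, 0.002], [0.998, 0.064, 0.001], [0.001, 0.002, -1.0]]
force: [-0.4, -0.1, 2.7]
gripper_width: 0.02
grasp_force: 30.0
```

send_rows([
  [[0, 0, -1], [0, 0, 0]],
  [[0, 0, -3], [0, 0, 0]],
  [[0, 0, -6], [0, 0, 0]],
  [[0, 0, -9], [0, 0, 0]],
  [[0, 0, -10], [0, 0, 0]],
  [[0, 0, -10], [0, 0, 0]],
])

```text
time_s: 4.2
tcp_pos: [0.4114, 0.2895, 0.1709]
eef_rot: [[-0.064, 0.998, 0.006], [0.998, 0.064, 0.004], [0.004, 0.007, -1.0]]
force: [0.6, -0.3, -1.8]
gripper_width: 0.0198
grasp_force: 30.0
```

```bash
cat >> h.py <<'E'
A=.161;C=np.array([.5945,-.1445]);YR=np.array([-np.sin(A),np.cos(A)]);XR=np.array([np.cos(A),np.sin(A)])
def railpos(y,z,x=0):return np.r_[C+y*YR+x*XR,z]
def rep():
    o=manip.observe();p=o["tcp_pos"];f=np.array(o["force"]);d=p[:2]-C;E=np.array(o["eef_rot"])
    print("t",o["time_s"],"rail xy mm",(np.array([d@XR,d@YR])*1e3).round(2),"under z",round((p[2]-.032)*1e3,2),"yaw",round(np.arctan2(E[1,1],E[0,1])-A,4),"tilt",E[:2,2].round(4),"f rail",np.round([f[:2]@XR,f[:2]@YR,f[2]],2),"w",o["gripper_width"],o["grasp_force"])
E
python3 - <<'E'
from h import *
rep();print(goto(railpos(-.054,.168),down(A)))
E
```

```text
t 4.2 rail xy mm [-111.12  457.74] under z 138.9 yaw -0.097 tilt [0.0065 0.004 ] f rail [ 0.55 -0.37 -1.77] w 0.01981012605076738 29.999459087848663
(array([-49.86,  16.01,   0.22]), array([ 0.0069, -0.0032, -0.097 ]))
```

send_rows([
  [[-4, 1.3, 0], [0, 0, -0.02]],
  [[-8, 2.6, 0], [0, 0, -0.05]],
  [[-12, 3.9, 0], [0, 0, -0.097]],
  [[-16, 5.1, 0], [0, 0, -0.097]],
  [[-20, 6.4, 0], [0, 0, -0.097]],
  [[-24, 7.7, 0], [0, 0, -0.097]],
  [[-28, 9, 0], [0, 0, -0.097]],
  [[-32, 10.3, 0], [0, 0, -0.097]],
  [[-36, 11.6, 0], [0, 0, -0.097]],
  [[-40, 12.8, 0], [0, 0, -0.097]],
  [[-44, 14.1, 0], [0, 0, -0.097]],
  [[-48, 15.4, 0], [0, 0, -0.097]],
])

```text
time_s: 5.2
tcp_pos: [0.5916, -0.1786, 0.1642]
eef_rot: [[-0.16, 0.987, -0.002], [0.987, 0.16, 0.003], [0.003, -0.001, -1.0]]
force: [-0.0, 0.1, -0.6]
gripper_width: 0.0199
grasp_force: 30.0
```

send_rows([
  [[-1.8, 0.6, 0], [0, 0, 0]],
  [[-1.8, 0.6, 0], [0, 0, 0]],
  [[-1.8, 0.6, 0], [0, 0, 0]],
  [[-1.8, 0.6, 0], [0, 0, 0]],
  [[-1.8, 0.6, 0], [0, 0, 0]],
])

```text
time_s: 5.62
tcp_pos: [0.6006, -0.1922, 0.1661]
eef_rot: [[-0.161, 0.987, -0.0], [0.987, 0.161, 0.002], [0.002, 0.0, -1.0]]
force: [0.1, 0.8, -0.7]
gripper_width: 0.0199
grasp_force: 30.0
```

Run:
```python
from h import *
rep();print(goto(railpos(-.054,.085),down(A)))
```

```text
t 5.6167 rail xy mm [ -1.65 -48.05] under z 134.06 yaw 0.0012 tilt [-0.0003  0.0021] f rail [ 0.2   0.73 -0.66] w 0.019870906131505984 29.999531507492065
(array([-0.61,  0.16,  8.11]), array([ 0.    , -0.0022,  0.0012]))
```

send_rows([
  [[-0.4, 0.15, 2], [0, 0, 0]],
  [[-0.4, 0.15, 5], [0, 0, 0]],
  [[-0.4, 0.15, 7], [0, 0, 0]],
  [[-0.4, 0.15, 8.1], [0, 0, 0]],
  [[-0.4, 0.15, 8.1], [0, 0, 0]],
  [[-0.4, 0.15, 8.1], [0, 0, 0]],
  [[-0.4, 0.15, 8.1], [0, 0, 0]],
  [[-0.4, 0.15, 8.1], [0, 0, 0]],
])

```text
time_s: 6.28
tcp_pos: [0.6049, -0.1976, 0.0886]
eef_rot: [[-0.161, 0.987, 0.005], [0.987, 0.161, -0.0], [-0.001, 0.005, -1.0]]
force: [0.8, -0.2, -1.2]
gripper_width: 0.0197
grasp_force: 30.0
```

Run:
```python
from h import *
s=manip.camera("scene");rep();print(goto(railpos(-.054,.085),down(A)))
e=cv2.resize(s[155:230,295:395],(800,600),interpolation=cv2.INTER_CUBIC)
cv2.imwrite("pics/ins.png",e)
```

```text
t 6.3333 rail xy mm [  1.67 -54.16] under z 56.47 yaw 0.0002 tilt [ 0.0045 -0.0001] f rail [ 0.2  -0.03 -0.92] w 0.01974710332452705 29.999525249004364
(array([ 0.02, -0.17,  0.35]), array([0.0044, 0.0009, 0.0002]))
```

View pics/ins.png

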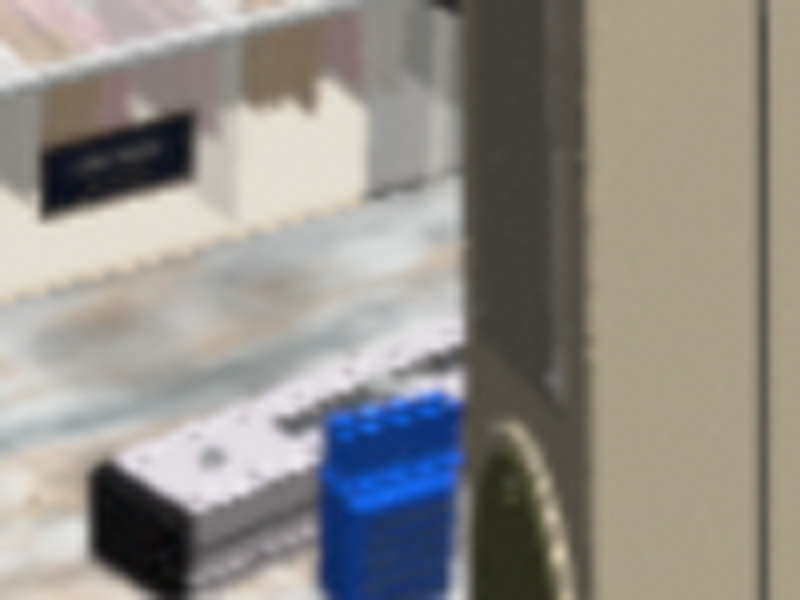

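The view of the foot is hidden by the arm, so I'll insert by feel, relying on the taper.

send_rows([
  [[0, -0.15, 0.5], [0.004, 0, 0]],
  [[0, -0.15, 1], [0.004, 0, 0]],
  [[0, -0.15, 1.3], [0.004, 0, 0]],
  [[0, -0.15, 1.3], [0.004, 0, 0]],
  [[0, -0.15, 1.3], [0.004, 0, 0]],
])

```text
time_s: 6.75
tcp_pos: [0.6017, -0.1974, 0.0727]
eef_rot: [[-0.16, 0.987, -0.003], [0.987, 0.16, 0.001], [0.001, -0.003, -1.0]]
force: [0.2, 0.1, -1.8]
gripper_width: 0.0202
grasp_force: 30.0
```

```bash
python3 -c "
from h import *
rep()"
```

```text
t 6.75 rail xy mm [ -1.39 -53.38] under z 40.66 yaw -0.0001 tilt [-0.0035  0.0009] f rail [ 0.17  0.09 -1.82] w 0.020184005068693125 29.99939203262329
```

send_rows([
  [[0, 0, 0.2], [0, 0, 0]],
  [[0, 0, 0.3], [0, 0, 0]],
  [[0, 0, 0.3], [0, 0, 0]],
  [[0, 0, 0.3], [0, 0, 0]],
])

```text
time_s: 7.08
tcp_pos: [0.602, -0.1975, 0.0702]
eef_rot: [[-0.16, 0.987, -0.003], [0.987, 0.16, 0.001], [0.001, -0.003, -1.0]]
force: [0.3, 0.6, -1.7]
gripper_width: 0.02
grasp_force: 30.0
```

```bash
python3 -c "
from h import *
rep()"
```

```text
t 7.0833 rail xy mm [ -1.09 -53.55] under z 38.21 yaw -0.0 tilt [-0.0027  0.0005] f rail [ 0.41  0.58 -1.7 ] w 0.02000316732950918 29.99952346086502
```

send_rows([
  [[0, 0.05, 0.1], [-0.003, 0, 0]],
  [[0, 0.05, 0.2], [-0.003, 0, 0]],
  [[0, 0.05, 0.2], [-0.003, 0, 0]],
  [[0, 0.05, 0.2], [-0.003, 0, 0]],
])

```text
time_s: 7.42
tcp_pos: [0.603, -0.1975, 0.0685]
eef_rot: [[-0.16, 0.987, 0.002], [0.987, 0.16, 0.001], [0.0, 0.002, -1.0]]
force: [3.1, -1.0, -1.3]
gripper_width: 0.0196
grasp_force: 30.0
```

```bash
python3 -c "
from h import *
rep()"
```

```text
t 7.4167 rail xy mm [ -0.06 -53.69] under z 36.49 yaw 0.0 tilt [0.0015 0.0007] f rail [ 2.88 -1.45 -1.3 ] w 0.019621173998467314 29.999338388442993
```

send_rows([
  [[0.2, 0.05, 0], [0, 0, 0]],
  [[0.5, 0.05, 0], [0, 0, 0]],
  [[0.8, 0.05, 0], [0, 0, 0]],
  [[1, 0.05, 0], [0, 0, 0]],
  [[1, 0.05, 0], [0, 0, 0]],
  [[1, 0.05, 0], [0, 0, 0]],
])

```text
time_s: 7.92
tcp_pos: [0.6014, -0.187, 0.0683]
eef_rot: [[-0.161, 0.987, 0.0], [0.987, 0.161, 0.001], [0.001, 0.001, -1.0]]
force: [1.2, 1.0, -1.5]
gripper_width: 0.02
grasp_force: 30.0
```

```bash
python3 -c "
from h import *
rep()"
```

```text
t 7.9167 rail xy mm [ 2.000e-02 -4.302e+01] under z 36.29 yaw 0.0004 tilt [0.0003 0.0014] f rail [ 1.36  0.77 -1.46] w 0.019984927756709486 29.999481439590454
```

send_rows([
  [[0.4, 0, 0], [0, 0, 0]],
  [[0.8, 0, 0], [0, 0, 0]],
  [[1.2, 0, 0], [0, 0, 0]],
  [[1.6, 0, 0], [0, 0, 0]],
  [[1.8, 0, 0], [0, 0, 0]],
  [[1.8, 0, 0], [0, 0, 0]],
  [[1.8, 0, 0], [0, 0, 0]],
])

```text
time_s: 8.5
tcp_pos: [0.5985, -0.1692, 0.0683]
eef_rot: [[-0.161, 0.987, 0.0], [0.987, 0.161, 0.001], [0.001, 0.001, -1.0]]
force: [2.1, 1.0, -1.2]
gripper_width: 0.0198
grasp_force: 30.0
```

```bash
python3 -c "
from h import *
rep()"
```

```text
t 8.5 rail xy mm [  0.03 -25.01] under z 36.28 yaw 0.0004 tilt [0.0004 0.0015] f rail [ 2.19  0.65 -1.16] w 0.01981585190119541 29.999504685401917
```

send_rows([
  [[0.2, 0, 0], [0, 0, 0]],
  [[0.4, 0, 0], [0, 0, 0]],
  [[0.6, 0, 0], [0, 0, 0]],
  [[0.6, 0, 0], [0, 0, 0]],
])

```text
time_s: 8.83
tcp_pos: [0.5976, -0.1636, 0.0684]
eef_rot: [[-0.16, 0.987, 0.001], [0.987, 0.16, 0.001], [0.001, 0.001, -1.0]]
force: [1.8, -0.3, -0.9]
gripper_width: 0.0198
grasp_force: 30.0
```

```bash
python3 -c "
from h import *
rep()"
```

```text
t 8.8333 rail xy mm [  0.03 -19.32] under z 36.38 yaw 0.0001 tilt [0.0006 0.001 ] f rail [ 1.68 -0.57 -0.91] w 0.019804249757299247 29.9994894862175
```

send_rows([
  [[0.3, 0.04, 0], [0, 0, 0]],
  [[0.6, 0.04, 0], [0, 0, 0]],
  [[0.9, 0.04, 0], [0, 0, 0]],
  [[1.2, 0.04, 0], [0, 0, 0]],
  [[1.2, 0.04, 0], [0, 0, 0]],
])

```text
time_s: 9.25
tcp_pos: [0.5957, -0.151, 0.0681]
eef_rot: [[-0.161, 0.987, -0.0], [0.987, 0.161, 0.001], [0.001, -0.0, -1.0]]
force: [1.3, 0.6, -2.0]
gripper_width: 0.02
grasp_force: 30.0
```

```bash
python3 -c "
from h import *
rep()"
```

```text
t 9.25 rail xy mm [ 0.14 -6.65] under z 36.11 yaw 0.0005 tilt [-0.0003  0.0015] f rail [ 1.35  0.41 -1.97] w 0.019987399918073766 29.999530613422394
```

send_rows([
  [[0.15, 0, 0], [0, 0, 0]],
  [[0.3, 0, 0], [0, 0, 0]],
  [[0.3, 0, 0], [0, 0, 0]],
  [[0.3, 0, 0], [0, 0, 0]],
])

```text
time_s: 9.58
tcp_pos: [0.5954, -0.1488, 0.0682]
eef_rot: [[-0.16, 0.987, 0.0], [0.987, 0.16, 0.001], [0.001, 0.0, -1.0]]
force: [0.3, 0.9, -1.5]
gripper_width: 0.0195
grasp_force: 30.0
```

```bash
python3 -c "
from h import *
rep()"
```

```text
t 9.5833 rail xy mm [ 0.22 -4.44] under z 36.23 yaw 0.0001 tilt [0.0001 0.001 ] f rail [ 0.42  0.81 -1.55] w 0.019523757940737494 29.999432265758514
```

send_rows([
  [[0.15, 0, 0], [0, 0, 0]],
  [[0.3, 0, 0], [0, 0, 0]],
  [[0.3, 0, 0], [0, 0, 0]],
  [[0.3, 0, 0], [0, 0, 0]],
])

```text
time_s: 9.92
tcp_pos: [0.5951, -0.1459, 0.0683]
eef_rot: [[-0.16, 0.987, 0.0], [0.987, 0.16, 0.001], [0.001, 0.0, -1.0]]
force: [-0.5, 0.4, -0.8]
gripper_width: 0.0201
grasp_force: 30.0
```

```bash
python3 -c "
from h import *
rep()"
```

```text
t 9.9167 rail xy mm [ 0.33 -1.48] under z 36.28 yaw 0.0001 tilt [0.0003 0.0009] f rail [-0.48  0.45 -0.8 ] w 0.020124478722736892 29.99947965145111
```

send_rows([
  [[0.1, 0, 0], [0, 0, 0]],
  [[0.2, 0, 0], [0, 0, 0]],
  [[0.25, 0, 0], [0, 0, 0]],
  [[0.25, 0, 0], [0, 0, 0]],
])

```text
time_s: 10.25
tcp_pos: [0.5947, -0.1434, 0.0683]
eef_rot: [[-0.16, 0.987, 0.0], [0.987, 0.16, 0.001], [0.001, 0.001, -1.0]]
force: [0.3, 0.2, -0.5]
gripper_width: 0.0201
grasp_force: 30.0
```

send_rows([
  [[0.1, 0, 0], [0, 0, 0]],
  [[0.2, 0, 0], [0, 0, 0]],
  [[0.2, 0, 0], [0, 0, 0]],
  [[0.2, 0, 0], [0, 0, 0]],
])

```text
time_s: 10.58
tcp_pos: [0.5944, -0.1415, 0.0683]
eef_rot: [[-0.16, 0.987, 0.0], [0.987, 0.16, 0.001], [0.001, 0.001, -1.0]]
force: [-0.1, 0.7, -1.8]
gripper_width: 0.0199
grasp_force: 30.0
```

send_rows([
  [[0.1, 0, 0], [0, 0, 0]],
  [[0.2, 0, 0], [0, 0, 0]],
  [[0.2, 0, 0], [0, 0, 0]],
  [[0.2, 0, 0], [0, 0, 0]],
])

```text
time_s: 10.92
tcp_pos: [0.594, -0.1395, 0.0683]
eef_rot: [[-0.16, 0.987, 0.0], [0.987, 0.16, 0.001], [0.001, 0.001, -1.0]]
force: [-1.1, 0.6, -1.4]
gripper_width: 0.0197
grasp_force: 30.0
```

send_rows([
  [[0.1, 0, 0], [0, 0, 0]],
  [[0.2, 0, 0], [0, 0, 0]],
  [[0.2, 0, 0], [0, 0, 0]],
  [[0.2, 0, 0], [0, 0, 0]],
])

```text
time_s: 11.25
tcp_pos: [0.594, -0.139, 0.0685]
eef_rot: [[-0.16, 0.987, 0.001], [0.987, 0.16, -0.001], [-0.002, 0.001, -1.0]]
force: [1.3, -6.3, -3.5]
gripper_width: 0.0199
grasp_force: 30.0
```

Contact with the lug. Back off and check.

send_rows([
  [[-0.2, 0, 0], [0, 0, 0]],
  [[-0.42, 0, 0], [0, 0, 0]],
  [[-0.42, 0, 0], [0, 0, 0]],
  [[-0.42, 0, 0], [0, 0, 0]],
  [[-0.42, 0, 0], [0, 0, 0]],
])

```text
time_s: 11.67
tcp_pos: [0.5944, -0.1415, 0.0683]
eef_rot: [[-0.16, 0.987, 0.0], [0.987, 0.16, 0.001], [0.001, 0.001, -1.0]]
force: [0.4, -0.3, -1.1]
gripper_width: 0.0199
grasp_force: 30.0
```

```bash
python3 -c "
from h import *
rep()"
```

```text
t 11.6667 rail xy mm [0.38 2.93] under z 36.31 yaw 0.0 tilt [0.0004 0.0012] f rail [ 0.37 -0.41 -1.1 ] w 0.01986405102357598 29.999465346336365
```

send_rows([
  [[0, 0, 0.15], [0, 0, 0]],
  [[0, 0, 0.3], [0, 0, 0]],
  [[0, 0, 0.4], [0, 0, 0]],
  [[0, 0, 0.5], [0, 0, 0]],
  [[0, 0, 0.5], [0, 0, 0]],
])

```text
time_s: 12.08
tcp_pos: [0.5942, -0.1416, 0.0629]
eef_rot: [[-0.16, 0.987, -0.0], [0.987, 0.16, 0.001], [0.001, 0.0, -1.0]]
force: [-0.4, 1.2, -1.1]
gripper_width: 0.02
grasp_force: 30.0
```

Below the runway floor without resistance, so it is in the pocket. Pressing on.

send_rows([
  [[0, 0, 0.15], [0, 0, 0]],
  [[0, 0, 0.3], [0, 0, 0]],
  [[0, 0, 0.45], [0, 0, 0]],
  [[0, 0, 0.6], [0, 0, 0]],
  [[0, 0, 0.6], [0, 0, 0]],
  [[0, 0, 0.6], [0, 0, 0]],
])

```text
time_s: 12.58
tcp_pos: [0.5946, -0.1418, 0.0578]
eef_rot: [[-0.16, 0.987, 0.001], [0.987, 0.16, 0.001], [0.001, 0.001, -1.0]]
force: [-2.1, 0.8, 5.9]
gripper_width: 0.0194
grasp_force: 30.0
```

```bash
python3 -c "
from h import *
rep()"
```

```text
t 12.5833 rail xy mm [0.55 2.67] under z 25.84 yaw -0.0 tilt [0.0008 0.0008] f rail [-1.91  1.12  5.92] w 0.019446756148979453 30.000861883163452
```

send_rows([
  [[0, 0, 0.15], [0, 0, 0]],
  [[0, 0, 0.3], [0, 0, 0]],
  [[0, 0, 0.45], [0, 0, 0]],
  [[0, 0, 0.6], [0, 0, 0]],
  [[0, 0, 0.75], [0, 0, 0]],
  [[0, 0, 0.75], [0, 0, 0]],
  [[0, 0, 0.75], [0, 0, 0]],
])

```text
time_s: 13.17
tcp_pos: [0.5948, -0.1418, 0.0511]
eef_rot: [[-0.16, 0.987, 0.001], [0.987, 0.16, 0.001], [0.0, 0.001, -1.0]]
force: [-4.5, 1.0, 10.8]
gripper_width: 0.0204
grasp_force: 30.0
```

```bash
python3 -c "
from h import *
rep();print(manip.observe()['joint_positions'])"
```

```text
t 13.1667 rail xy mm [0.72 2.57] under z 19.11 yaw 0.0001 tilt [0.0011 0.0006] f rail [-4.31  1.67 10.76] w 0.02041578116337564 30.003642439842224
[-3.18533169e-01  2.96245520e-01  1.61440919e+00  1.01823991e-03
  1.23005015e+00 -4.79963550e-01]
```

send_rows([
  [[0, -0.06, 0], [0, 0, 0]],
  [[0, -0.06, 0], [0, 0, 0.06]],
  [[0, -0.06, 0], [0, 0, 0.15]],
  [[0, -0.06, 0], [0, 0, 0.24]],
  [[0, -0.06, 0], [0, 0, 0.33]],
  [[0, -0.06, 0], [0, 0, 0.42]],
  [[0, -0.06, 0], [0, 0, 0.42]],
])

```text
time_s: 13.75
tcp_pos: [0.5959, -0.1425, 0.0521]
eef_rot: [[0.262, 0.965, 0.005], [0.965, -0.262, -0.0], [0.001, 0.005, -1.0]]
force: [0.0, 0.7, 9.9]
gripper_width: 0.02
grasp_force: 30.0
```

```bash
python3 -c "
from h import *
rep();print(manip.observe()['ft_torque'])"
```

```text
t 13.75 rail xy mm [1.67 1.77] under z 20.12 yaw -0.4259 tilt [ 0.0048 -0.0005] f rail [0.11 0.65 9.86] w 0.02000580955924584 30.003506541252136
[-0.03128188 -0.03129076  0.02026211]
```

send_rows([
  [[0, 0, 0.1], [0, 0, 0.09]],
  [[0, 0, 0.1], [0, 0, 0.18]],
  [[0, 0, 0.1], [0, 0, 0.27]],
  [[0, 0, 0.1], [0, 0, 0.36]],
  [[0, 0, 0.1], [0, 0, 0.45]],
  [[0, 0, 0.1], [0, 0, 0.54]],
  [[0, 0, 0.1], [0, 0, 0.54]],
])

```text
time_s: 14.33
tcp_pos: [0.596, -0.1426, 0.0513]
eef_rot: [[0.721, 0.693, 0.005], [0.693, -0.721, -0.001], [0.003, 0.004, -1.0]]
force: [-0.5, 0.1, 10.7]
gripper_width: 0.0199
grasp_force: 30.0
```

```bash
python3 -c "
from h import *
rep();print(manip.observe()['ft_torque'])"
```

```text
t 14.3333 rail xy mm [1.83 1.67] under z 19.3 yaw -0.9659 tilt [ 0.0052 -0.0006] f rail [-0.49  0.14 10.72] w 0.019927160377717502 30.003466308116913
[-0.05730869 -0.01501867 -0.00188434]
```

Free turning. The remaining turn is 0.605 rad.

send_rows([
  [[0, 0, 0], [0, 0, 0.1]],
  [[0, 0, 0], [0, 0, 0.2]],
  [[0, 0, 0], [0, 0, 0.3]],
  [[0, 0, 0], [0, 0, 0.4]],
  [[0, 0, 0], [0, 0, 0.5]],
  [[0, 0, 0], [0, 0, 0.6]],
  [[0, 0, 0], [0, 0, 0.605]],
  [[0, 0, 0], [0, 0, 0.605]],
])

```text
time_s: 15.0
tcp_pos: [0.596, -0.1426, 0.0513]
eef_rot: [[0.986, 0.165, 0.005], [0.165, -0.986, -0.001], [0.005, 0.001, -1.0]]
force: [-0.2, -0.2, 10.5]
gripper_width: 0.0197
grasp_force: 30.0
```

```bash
python3 -c "
from h import *
rep();print(manip.observe()['ft_torque'])"
```

```text
t 15.0 rail xy mm [1.82 1.66] under z 19.3 yaw -1.566 tilt [ 0.0052 -0.0006] f rail [-0.27 -0.15 10.47] w 0.01966180243198518 30.00243902206421
[-0.04225282  0.05106607 -0.02610072]
```

send_rows([
  [[0, 0, -0.15], [0, 0, 0]],
  [[0, 0, -0.3], [0, 0, 0]],
  [[0, 0, -0.45], [0, 0, 0]],
  [[0, 0, -0.55], [0, 0, 0]],
  [[0, 0, -0.55], [0, 0, 0]],
  [[0, 0, -0.55], [0, 0, 0]],
])

```text
time_s: 15.5
tcp_pos: [0.5959, -0.1426, 0.0563]
eef_rot: [[0.986, 0.166, 0.005], [0.166, -0.986, -0.001], [0.005, 0.001, -1.0]]
force: [2.1, -1.4, 6.6]
gripper_width: 0.0197
grasp_force: 30.0
```

```bash
python3 -c "
from h import *
rep();print(manip.observe()['ft_torque'])"
```

```text
t 15.5 rail xy mm [1.74 1.68] under z 24.33 yaw -1.565 tilt [ 0.0051 -0.0006] f rail [ 1.82 -1.73  6.55] w 0.019713998575798614 30.00104784965515
[-0.16910772 -0.32891273  0.01118206]
```

send_rows([
  [[0, 0, 0], [0, 0, 0]],
  [[0, 0, 0], [0, 0, 0]],
  [[0, 0, 0], [0, 0, 0]],
  [[0, 0, 0], [0, 0, 0]],
  [[0, 0, 0], [0, 0, 0]],
  [[0, 0, 0], [0, 0, 0]],
], claw=4.5)

```text
time_s: 16.0
tcp_pos: [0.5936, -0.1417, 0.054]
eef_rot: [[0.986, 0.166, -0.0], [0.166, -0.986, 0.001], [0.0, -0.001, -1.0]]
force: [0.1, -0.4, -0.5]
gripper_width: 0.045
grasp_force: 0.0
```

send_rows([
  [[0, 0, -2], [0, 0, 0]],
  [[0, 0, -4], [0, 0, 0]],
  [[0, 0, -7], [0, 0, 0]],
  [[0, 0, -10], [0, 0, 0]],
  [[0, 0, -13], [0, 0, 0]],
  [[0, 0, -14], [0, 0, 0]],
  [[-8, 0, -14], [0, 0, 0]],
  [[-8, 10, -14], [0, 0, 0]],
  [[-8, 20, -14], [0, 0, 0]],
  [[-8, 20, -14], [0, 0, 0]],
  [[-8, 20, -14], [0, 0, 0]],
  [[-8, 20, -14], [0, 0, 0]],
])

```text
time_s: 17.0
tcp_pos: [0.5474, -0.3546, 0.1933]
eef_rot: [[0.986, 0.166, -0.0], [0.166, -0.986, 0.001], [0.0, -0.001, -1.0]]
force: [0.5, 0.6, -0.1]
gripper_width: 0.0451
grasp_force: 0.0
```

Run:
```python
from h import *
t=manip.camera("top");s=manip.camera("scene");rep()
a=cv2.resize(s[150:240,290:400],(480,393),interpolation=cv2.INTER_CUBIC);b=cv2.resize(t[195:240,295:395],(800,360)[:2],interpolation=cv2.INTER_CUBIC)
b=cv2.resize(b,(800,207*0+200));a=cv2.resize(a,(480,393));c=cv2.resize(t,(320,240));c=np.vstack([c,np.zeros((153,320,3),np.uint8)])
cv2.imwrite("pics/fin.png",np.vstack([np.hstack([a,c]),b]))
```

```text
t 17.1 rail xy mm [ -81.74 -202.83] under z 160.26 yaw -1.5701 tilt [-0.0013  0.0002] f rail [-0.56  1.27 -0.83] w 0.04516329687672928 0.0
```

View pics/fin.png

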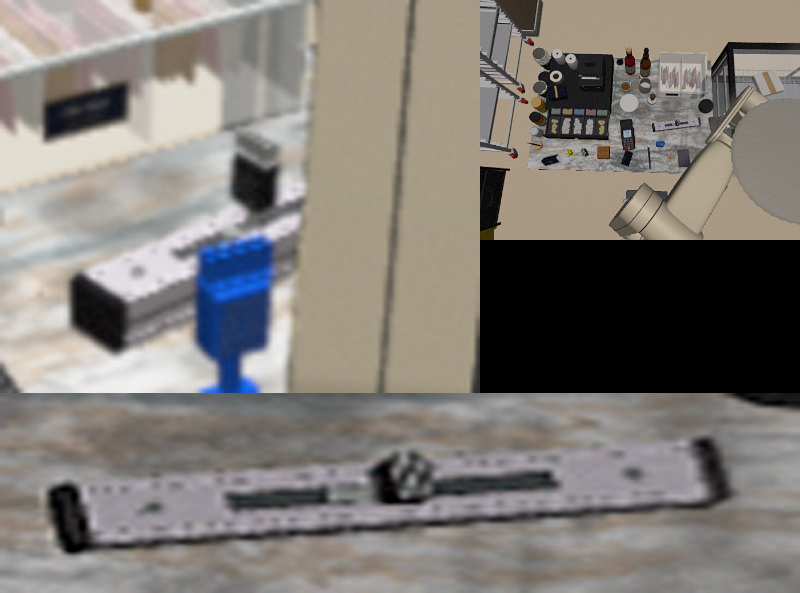

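The post stands upright in the rail's seat, crosswise, at about scene (349,190), and the bystanders are where they were. I'll check its height by projection, then hand in.

Run:
```python
from h import *
p=np.array([.594,-.142]);print("expected top px if locked (z.109), if at .101:",proj("scene",[[*p,.109],[*p,.101]]).round(1).tolist(),"seen ~",[257/4.364+290,145/4.364+150])
print(manip.job_done())
```

```text
expected top px if locked (z.109), if at .101: [[348.5, 181.2], [348.4, 183.5]] seen ~ [348.890925756187, 183.22639780018332]
the job is handed in; nothing more can be done
None
```

The post is in the rail's seat, turned crosswise and upright, and I handed the job in at about 17 s with no verdict returned; one photo check put its top nearer 8 mm low than locked height, within my few-millimetre reading error.

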